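# Stand the post in the clamp and hold the clamp bolt from turning

## Robot

A 6-joint arm with a two-finger parallel gripper is mounted at the origin on a cart in front of the work surface, level with it; the furniture and walls round the work are solid. World frame = base frame: x ahead of the robot, y to its left, z up, the work surface at z = 0. Lengths are in m, angles in rad, forces in N, time in s.
With the tool pointing down it reaches from about 0.35 to 0.975 m from the base axis. Payload 4.9 kg.
Tool frame: the origin (TCP) lies at the very end of the fingers, on their centre line; the grasp point (between the pads) lies 19 mm behind it (pinch_z is the distance from the TCP to the grasp point, in m); z points along the fingers, y is the line along which they close (so a half turn about z gives the same grasp; the last joint's range is limited). The gripper opens to 85 mm and grips with 20 to 120 N. Pads are 22 mm wide; open, the fingers measure 114 mm over their backs; the gripper's body (76 mm by 85 mm) begins 54 mm behind the grasp point. The pads swing forward as they close: fully open they stand 13 mm farther back than shut.
Start: joints at [1.16, 0.053, 1.613, -0, 1.476, -0.119], TCP at [0.18, 0.599, 0.231] pointing down, gripper open.
Joint ranges: [-3.01, 3.01], [-1.01, 2.22], [0.06, 2.58], [-1.02, 4.17], [0.09, 2.62], [-3.14, 3.14]. Speed limits (rad/s): [2.57, 2.57, 3.14, 3.14, 3.14, 3.14].

## Interface

Orientations are given as a unit quaternion [w, x, y, z].
In Python, from plant import * gives the robot as it stands. The module is installed in compiled form; this text tells all that it offers.
- The arm moves only by the tool play_rows, never from a script. Its arguments are lists of equal length, an entry for each row: "linear": the shift along the world's x, y, z in m, a list of three; "turn": the turn about the world's z in degrees. A call has 1 to 8 rows; each row shifts and turns the commanded pose from where the row before left it; what a row does not reach is not made up. A row lasts 1/8 s, in which the tool goes at most 62.5 mm and 10.7 degrees, less where a joint would pass 70% of its speed; a pose out of reach is approached as far as the arm can. A call is refused whole if a number of a shift passes 0.0625 or a number of a turn 10.7, either way. A call with a gripper value outside its range is refused whole. "hand" is the finger opening in m, from 0 to 0.0854, set as the call begins (left out, the last holds). The fingers move at their own pace and stop on an object; the grip force is fixed at half the most. Time passes only in rows, so rows that do not move let the fingers close. It gives the time, the measured TCP pose, the force, the opening and the grip force at its end, in the units of the state.
- state(): the state, without advancing time (a new reading comes with each control period).
- grab_frame(name): name is "side" or "top" or "wrist"; returns the picture (384x512x3 uint8, red, green, blue); there is no depth.
- camera_info(name): a dict with "camera_matrix" (3x3 intrinsics, pixels), "distortion" ([k1, k2, p1, p2, k3] as OpenCV has them; the pictures are not rectified), "origin" and "attitude" of the camera in the world; the wrist camera has in their place "mount" (4x4, takes a point from camera to tool coordinates, whose origin is the TCP and whose axes are the flange's). Camera axes: x right, y down, z forward; pixel columns grow to the right and rows downward; lengths in m; the calibration is good to about 2 mm. A picture is of the moment at which its call begins: read the wrist's pose just before it. camera_info takes no time and is no camera call.
- job_done(): hands the job in; it is judged then, once.
Trained networks look in the newest picture that a camera, given by its name, has taken for a name from the list of things; names that differ only in an ending like _2 or _b are one class to them, and where a whole thing is asked for, a point or a joint stands for the part that bears it (a point fixed in the world has none). Each returns a list of dicts, best first, with "p" (0 to 1); they miss things now and then, are a little off and sometimes report something else, mostly with a low value. They report only what shows in the picture. A call takes as long as a camera call. They do not tell look-alikes from the thing itself.
- trace(camera, thing): "region" (384x512 bool, what is visible of it) and "location" ([column, row] in pixels, amid what is visible of it).
The state is a dict: "time": time; "joint_pos": joint angles; "joint_vel": joint speeds; "joint_efforts": joint torques, N m; "tool_pos": TCP position; "tool_rot": TCP orientation; "contact_force": force on the tool from outside, world axes, zero at the start; "ft_torque": the same for the moment, N m; "gripper_width": opening from 0.0 (shut) to 1.0 (fully open); "grasp_force": force on a finger pad.
Only numpy, scipy, OpenCV 4.12 (cv2) and the standard library are available. Lean on these libraries where they do the work, as an engineer would, in place of code of your own. Each camera call takes 0.05 s, during which the arm holds its last target. There are 200 camera calls.

## Task

Take the steel post out of its black rest and stand it end-down in the hole of the grey clamp block, fully down, and let go of it. Then reach into the gap behind the blue bracket, grasp the hidden hexagonal bolt head across two opposite flats, turn it anticlockwise (seen from above) until its red line points straight at the red line on the clamp block, and keep gripping it there so that its spring cannot turn it back: finish while holding it, for a colleague to tighten the nut. Leave the beaker, the bottle and the vial where they stand.

Things in the scene. Friction and masses are not known exactly. Their poses are not given: they have to be found in the camera images.
- fixture: Post clamp, fixed. Origin on the worktop below the bolt's axis; x axis from the blue bracket through the bolt to the clamp block (roughly away from the robot), z up. Base plate 6 mm thick, x -55 to 135, y -60 to 60 mm. Bracket plate at x -36 to -30, y -50 to 50 mm, 60 mm high. Grey clamp block x 30 to 130, y -30 to 30 mm, top at 50 mm. The gap between them is 60 mm wide, open at both ends.
- socket (a point): Centre of the mouth of the round hole in the clamp block's top, 110 mm along the fixture's x axis, 50 mm above the worktop. Hole 16.5 mm wide, 42 mm deep, 2 mm chamfer. A short red line is on the block's top at the edge next to the bolt, in line with bolt and hole (fixture y = 0).
- bolt_head (a point): Centre of the steel hexagonal bolt head that stands upright in the gap: 24 mm across flats, 22 to 40 mm above the worktop, vertical axis, on a round neck 18 mm wide. Red line on its top from the axis outwards. The point turns with the head. Free space beside it down to the base plate (6 mm).
- bolt (a joint): Turn of the bolt in rad, anticlockwise from above, 0 to 0.75. A spring of 0.02 to 0.05 N m always turns it back to 0, where the red line is 0.40 rad clockwise of the fixture's x axis and one pair of flats faces along the fixture's y axis turned 0.40 rad clockwise (other pairs 60 degrees either way). At 0.40 the red lines meet and that pair faces along the fixture's y axis.
- post_mid (a point): Centre of the steel post, half-way up: round, 14 mm in diameter, 120 mm long, 0.08 to 0.17 kg, chamfered foot, black ring near its top end. At the start it stands upright in the rest with its centre 68 mm above the worktop; fully down in the clamp its centre is also 68 mm above the worktop. z axis along the post.
- post_rest: Black plastic block 60 x 60 x 30 mm, fixed, with one hole 17 mm wide and 22 mm deep in which the post stands at the start. Origin at the centre of its underside. It may stand to the left or the right of the clamp.
- beaker: Loose glass beaker, 51 mm wide, 55 mm high, on the other side of the clamp from the rest. Origin at the centre of its underside. To be left alone.
- bottle: Loose amber dropper bottle with a white cap, 35 mm wide, 71 mm high, near the left front; behind it, at x 0.45 to 0.75 and y 0.30 to 0.55 m, stands a tall fixed microscope that the arm must keep clear of. Origin at the centre of its underside. To be left alone.
- vial: Loose clear vial with a red cap, 23 mm wide, 51 mm high, near the right front. Origin at the centre of its underside. To be left alone.
There are look-alikes about, which are no part of the job. What is shaped like the fixture but brown is not meant.

How it is judged:
By the outcome, as a careful person would: the job done as asked, in the order asked, and still so for the second after the job is handed in, while the arm keeps its last pose, push and grip.
It also fails if it takes over 56 s, if anything falls off the work surface, if the arm or the gripper's body presses on something with over 40 N, if the wrist force passes 120 N, or if a joint passes its speed limit or range.

## Working session

There is one attempt and no reset: what is moved stays moved. The work goes in short steps, Python scripts to look and compute and a tool call to move; the robot and the scene stay as the last step left them, time stands still between calls to the robot, and variables do not carry over. Pictures are saved under pics/ and viewed, at most 10 in all, crops included, and the job is handed in when it is done.

Besides the shell and the picture viewer there is one more tool, called after "Call:" as name(argument=value, ...) on one line, values as JSON. play_rows: Moves the arm, as the interface text tells. Its arguments: {"type":"object","properties":{"linear":{"type":"array","items":{"type":"array","items":{"type":"number"}}},"turn":{"type":"array","items":{"type":"number"}},"hand":{"type":"number"}},"required":["linear","turn"]}

```bash
mkdir -p pics
python3 - <<'E'
from plant import *
import cv2,numpy as np
s=state();print(s['time'],s['tool_pos'],s['tool_rot'])
a=grab_frame("top");b=grab_frame("side")
cv2.imwrite("pics/a.png",cv2.cvtColor(a,cv2.COLOR_RGB2BGR))
cv2.imwrite("pics/b.png",cv2.cvtColor(b,cv2.COLOR_RGB2BGR))
np.set_printoptions(precision=4,suppress=True)
for n in("top","side","wrist"):print(n,camera_info(n))
for c in("top","side"):
  for t in("fixture","bolt_head","post_mid","post_rest","beaker","bottle","vial"):
    print(c,t,[(round(r['p'],2),np.round(r['location'],1).tolist(),int(r['region'].sum())) for r in trace(c,t)])
E
```

```text
0.0 [0.17954569 0.59800483 0.23008809] [-2.67300483e-04  1.45380903e-01  9.89375241e-01 -9.76986120e-04]
top {'camera_matrix': array([[410.336 ,   0.    , 261.9922],
       [  0.    , 410.336 , 195.965 ],
       [  0.    ,   0.    ,   1.    ]]), 'distortion': array([-0.1315,  0.    ,  0.    ,  0.    ,  0.    ]), 'origin': array([0.3822, 0.0119, 1.456 ]), 'attitude': array([ 0.0243, -0.6981,  0.7149, -0.0297])}
side {'camera_matrix': array([[374.153 ,   0.    , 252.7213],
       [  0.    , 374.153 , 191.9384],
       [  0.    ,   0.    ,   1.    ]]), 'distortion': array([-0.0412,  0.    ,  0.    ,  0.    ,  0.    ]), 'origin': array([ 0.3636, -0.9359,  0.5011]), 'attitude': array([-0.5323,  0.8431, -0.0609,  0.0467])}
wrist {'camera_matrix': array([[289.3834,   0.    , 258.5849],
       [  0.    , 289.3834, 185.6253],
       [  0.    ,   0.    ,   1.    ]]), 'distortion': array([-0.0569,  0.    ,  0.    ,  0.    ,  0.    ]), 'mount': array([[ 0.0006, -0.9604, -0.2787,  0.0716],
       [ 1.    ,  0.0005,  0.0003, -0.0007],
       [-0.0002, -0.2787,  0.9604, -0.1424],
       [ 0.    ,  0.    ,  0.    ,  1.    ]])}
top fixture [(0.96, [311.6, 160.1], 1699), (0.65, [250.0, 196.9], 1721)]
top bolt_head [(0.61, [250.2, 210.1], 37), (0.45, [320.4, 170.8], 35)]
top post_mid []
top post_rest [(0.56, [327.7, 212.3], 255)]
top beaker [(0.44, [199.5, 213.9], 58)]
top bottle [(0.65, [156.9, 230.6], 116)]
top vial [(0.59, [370.7, 216.1], 36), (0.2, [159.6, 228.4], 104)]
side fixture [(0.84, [245.9, 197.4], 1684)]
side bolt_head []
side post_mid [(0.57, [228.7, 225.9], 288)]
side post_rest [(0.72, [227.6, 253.3], 666)]
side beaker [(0.63, [213.4, 174.9], 229)]
side bottle [(0.56, [203.4, 152.6], 121)]
side vial [(0.77, [227.3, 292.6], 274)]
```

Run:
```python
import cv2,numpy as np
a=cv2.imread("pics/a.png")[100:290,110:410]
b=cv2.imread("pics/b.png")[110:310,120:400]
cv2.imwrite("pics/a1.png",cv2.resize(a,None,fx=2.6,fy=2.6,interpolation=cv2.INTER_CUBIC))
cv2.imwrite("pics/b1.png",cv2.resize(b,None,fx=2.8,fy=2.8,interpolation=cv2.INTER_CUBIC))
```

```text
(no output)
```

View pics/a1.png

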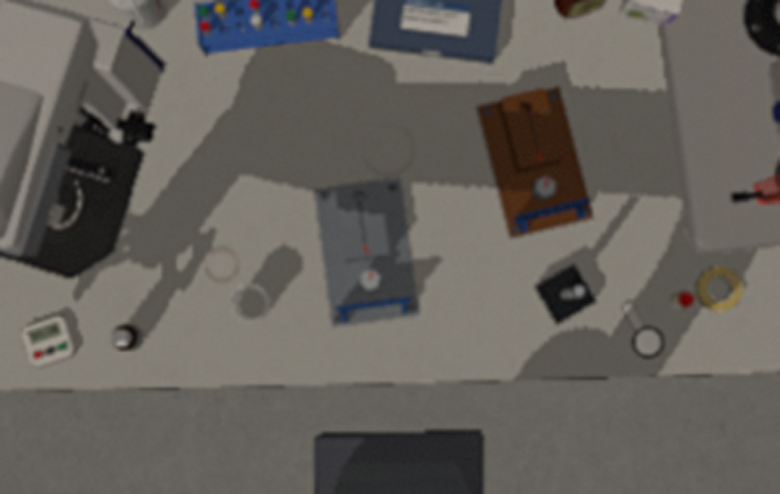

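View pics/b1.png

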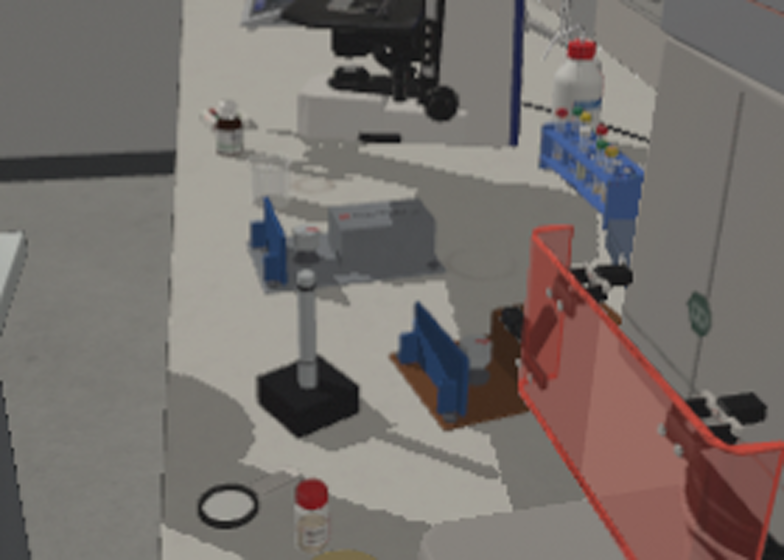

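The top view shows two candidates: grey fixture at full-image (250,197) and brown look-alike at (312,160). The task says brown is not meant, so the grey one is it. The black rest with the post is at (328,213), right of the clamp; the beaker is at (206,215) on the other side, which fits. The side view agrees: post top at (230,208), rest at (228,253).

```bash
cat > h.py <<'E'
from plant import *
import cv2,numpy as np
from scipy.spatial.transform import Rotation as R
np.set_printoptions(precision=4,suppress=True)
def q2R(q): return R.from_quat([q[1],q[2],q[3],q[0]]).as_matrix()
def pose(c,s=None):
    i=camera_info(c)
    if c=="wrist":
        M=np.array(i['mount']);Rt=q2R(s['tool_rot'])
        return Rt@M[:3,:3],Rt@M[:3,3]+np.array(s['tool_pos'])
    return q2R(i['attitude']),np.array(i['origin'])
def world(c,px,z,s=None):
    i=camera_info(c);Rc,o=pose(c,s)
    u=cv2.undistortPoints(np.array(px,float).reshape(-1,1,2),i['camera_matrix'],i['distortion']).reshape(-1,2)
    d=np.c_[u,np.ones(len(u))]@Rc.T
    return o+d*((z-o[2])/d[:,2])[:,None]
def proj(c,P,s=None):
    i=camera_info(c);Rc,o=pose(c,s)
    p=(np.array(P,float).reshape(-1,3)-o)@Rc
    return cv2.projectPoints(p,np.zeros(3),np.zeros(3),i['camera_matrix'],i['distortion'])[0].reshape(-1,2)
E
python3 - <<'E'
from h import *
f=lambda p:np.array(p)/2.6+[110,100]
g=lambda p:np.array(p)/2.8+[120,110]
print('plate',world('top',f([[316,190],[397,180],[418,312],[333,325]]),.006))
print('bolt',world('top',f([[370,280]]),.04), 'lines',world('top',f([[366,249]]),.05))
print('rest',world('top',f([[567,293]]),.03))
print('post top',world('top',f([[580,291]]),.128),world('side',g([[306,278]]),.128), 'foot',world('side',g([[308,385]]),.03))
print('beaker',world('top',f([[251,301]]),.03),'bottle',world('top',f([[125,337]]),.07),'vial',world('top',f([[684,299]]),.05))
E
```

```text
plate [[ 0.5774  0.1061  0.006 ]
 [ 0.5886 -0.0052  0.006 ]
 [ 0.4073 -0.0293  0.006 ]
 [ 0.3924  0.0864  0.006 ]]
bolt [[0.4507 0.0343 0.04  ]] lines [[0.4913 0.0385 0.05  ]]
rest [[ 0.4273 -0.2294  0.03  ]]
post top [[ 0.4263 -0.2293  0.128 ]] [[ 0.4263 -0.2387  0.128 ]] foot [[ 0.4268 -0.2363  0.03  ]]
beaker [[0.4267 0.1943 0.03  ]] bottle [[0.382  0.3554 0.07  ]] vial [[ 0.4145 -0.3833  0.05  ]]
```

Fixture yaw is about 7°, with the bolt near (0.451, 0.034). Height, reach and plate size (about 0.185 x 0.115 m) match the description. Next I move the wrist camera over it.

Call:
play_rows(linear=[[0.018,-0.0475,0.006],[0.018,-0.0475,0.006],[0.018,-0.0475,0.006],[0.018,-0.0475,0.006],[0.018,-0.0475,0.006],[0.018,-0.0475,0.006]], turn=[0,0,0,0,0,0])

```text
time: 1.55
tool_pos: [0.2881, 0.3121, 0.2677]
tool_rot: [0.0, 0.145, 0.989, 0.0]
contact_force: [0.3, 0.5, 0.0]
gripper_width: 1.003
grasp_force: 0.0
```

Call:
play_rows(linear=[[0.018,-0.0475,0.006],[0.018,-0.0475,0.006],[0.018,-0.0475,0.006],[0.018,-0.0475,0.006],[0.018,-0.0475,0.006],[0.018,-0.0475,0.006],[0,0,0]], turn=[4,4,4,4,4,4,0])

```text
time: 2.42
tool_pos: [0.3965, 0.026, 0.3038]
tool_rot: [0.0, -0.06, 0.998, -0.0]
contact_force: [0.8, 1.2, -0.6]
gripper_width: 1.001
grasp_force: 0.0
```

Run:
```python
from h import *
import pickle
s=state();im=grab_frame("wrist");pickle.dump((s,im),open('w1.pkl','wb'))
print(s['time'],s['tool_pos'],s['tool_rot'])
y0,x0=proj('wrist',[[.45,.034,.04]],s)[0][::-1];print(x0,y0)
print([(round(r['p'],2),r['location']) for r in trace('wrist','bolt_head')])
o=cv2.cvtColor(im,cv2.COLOR_RGB2BGR);cv2.imwrite("pics/w1.png",cv2.resize(o,None,fx=1.5625,fy=1.5625,interpolation=cv2.INTER_CUBIC))
```

```text
2.425 [0.3965 0.026  0.3038] [ 0.0003 -0.0604  0.9982 -0.0003]
259.774572477182 190.7634937568331
[(0.71, [262.6, 193.9]), (0.59, [481.8, 170.7]), (0.55, [108.6, 242.9])]
```

View pics/w1.png

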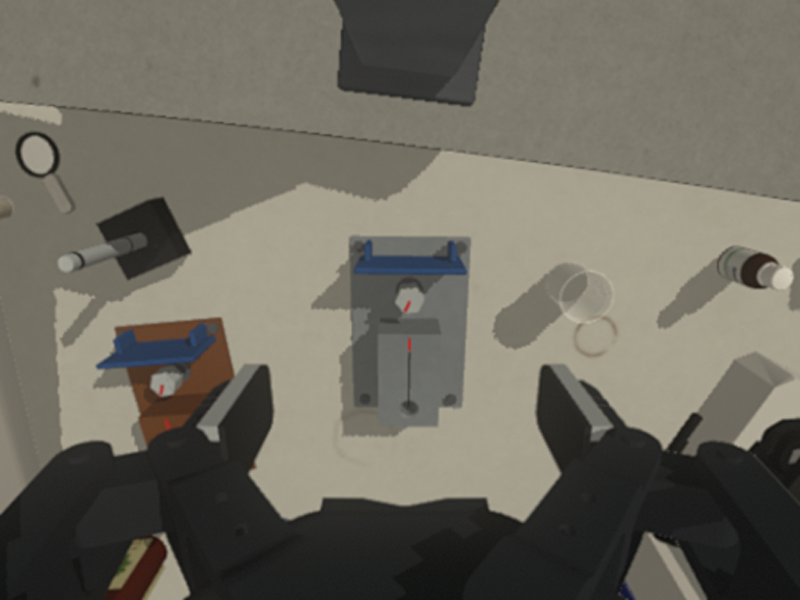

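Wrist view: the grey fixture is at (409,340), with bolt head (410,297), red line on block (409,344) and hole (409,407). The post's ringed top is at (68,262), the rest at (147,235), the beaker at (582,296) and the brown look-alike at (180,390). All are in the enlarged picture, scale 1.5625.

Run:
```python
from h import *
import pickle
s,im=pickle.load(open('w1.pkl','rb'))
k=1.5625
w=lambda p,z:world('wrist',np.array(p)/k,z,s)
print('hole',w([[409,407]],.05),'red',w([[409,344]],.05),'bolt',w([[410,297]],.04))
print('plate',w([[349,237],[470,237],[463,408],[354,407]],.006))
h=w([[409,407]],.05)[0];b=w([[410,297]],.04)[0];d=h-b;print(np.hypot(*d[:2]),np.degrees(np.arctan2(d[1],d[0])))
print('post top',w([[68,264]],.128),'mid ',w([[138,241]],.03),'rest top corners',w([[163,198],[191,250],[137,279],[98,222]],.03))
cv2.imwrite("pics/c1.png",cv2.resize(cv2.cvtColor(im[140:285,205:320],cv2.COLOR_RGB2BGR),None,fx=4,fy=4,interpolation=cv2.INTER_CUBIC))
```

```text
hole [[0.5587 0.0505 0.05  ]] red [[0.4917 0.0421 0.05  ]] bolt [[0.4485 0.0377 0.04  ]]
plate [[ 0.4049 -0.0277  0.006 ]
 [ 0.3905  0.0903  0.006 ]
 [ 0.5789  0.1135  0.006 ]
 [ 0.5921 -0.0059  0.006 ]]
0.11098749518559933 6.6097163227777385
post top [[ 0.4273 -0.2229  0.128 ]] mid  [[ 0.4278 -0.2247  0.03  ]] rest top corners [[ 0.3845 -0.1995  0.03  ]
 [ 0.4305 -0.1733  0.03  ]
 [ 0.4657 -0.2272  0.03  ]
 [ 0.4139 -0.2633  0.03  ]]
```

View pics/c1.png

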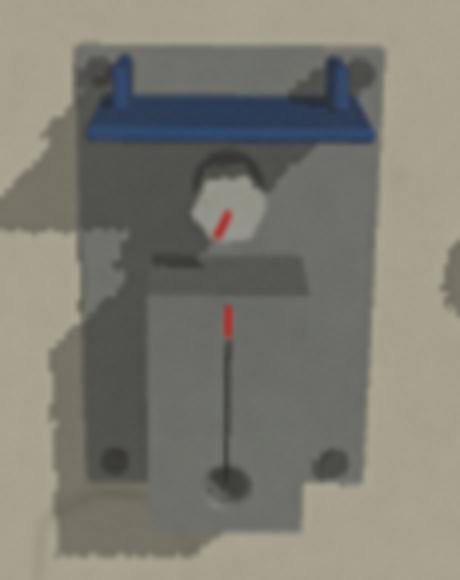

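The crop confirms the grey fixture: hex head (229,207) with its red line clockwise, the block's red line (228,322) and the hole (229,484). The bolt-to-hole distance measures 111 mm against 110 mm given. Now a closer look at the post.

Call:
play_rows(linear=[[-0.004,-0.05,-0.01],[-0.004,-0.05,-0.01],[-0.004,-0.05,-0.01],[-0.004,-0.05,-0.01],[-0.004,-0.05,-0.01],[0,0,0],[0,0,0]], turn=[0,0,0,0,0,0,0])

```text
time: 3.4
tool_pos: [0.3762, -0.2201, 0.2532]
tool_rot: [0.0, -0.064, 0.998, 0.0]
contact_force: [-0.3, 0.5, -0.3]
gripper_width: 1.002
grasp_force: 0.0
```

Run:
```python
from h import *
import pickle
s=state();im=grab_frame("wrist");pickle.dump((s,im),open('w2.pkl','wb'))
print(s['time'],s['tool_pos'],s['tool_rot'])
c=proj('wrist',[[.4275,-.227,.08]],s)[0];print(c)
o=cv2.cvtColor(im,cv2.COLOR_RGB2BGR);x,y=(int(v) for v in c);x-=70;y-=65;print(x,y)
cv2.imwrite("pics/c2.png",cv2.resize(o[y:y+130,x:x+140],None,fx=4,fy=4,interpolation=cv2.INTER_CUBIC))
for r in trace('wrist','post_mid'):
  ys,xs=np.nonzero(r['region']);print(r['p'],r['location'],xs.min(),xs.max(),ys.min(),ys.max())
```

```text
3.4 [ 0.3762 -0.2201  0.2532] [ 0.     -0.0643  0.9979  0.0004]
[247.1072 210.5021]
177 145
0.79 [249.6, 214.6] 240 254 191 232
```

View pics/c2.png

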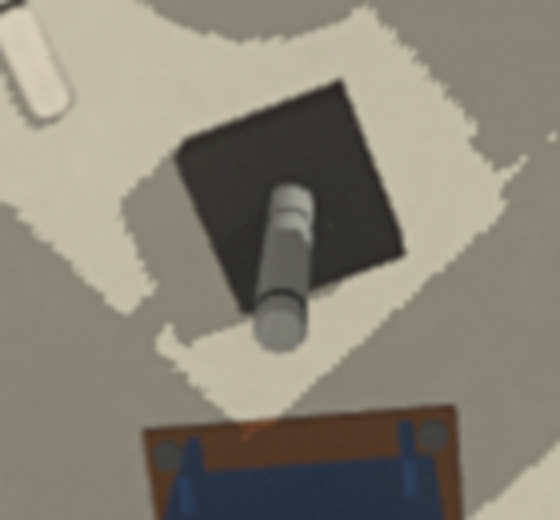

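Crop 2: the post's top face is at (281,327), leaving the black rest near (293,205). The brown bracket below it is the look-alike.

Run:
```python
from h import *
import pickle
s,im=pickle.load(open('w2.pkl','rb'))
w=lambda p,z:world('wrist',np.array(p)/4+[177,145],z,s)
print('top',w([[281,327]],.128),'foot',w([[293,207]],.03),'rest',w([[342,82],[404,255],[245,313],[178,156]],.03).mean(0))
a=w([[258,290],[306,295]],.115);print(np.hypot(*(a[1]-a[0])[:2]))
```

```text
top [[ 0.4262 -0.2252  0.128 ]] foot [[ 0.427  -0.2247  0.03  ]] rest [ 0.4258 -0.2251  0.03  ]
0.012600217000786252
```

Call:
play_rows(linear=[[0.025,-0.0025,0],[0.025,-0.0025,0],[0,0,-0.045],[0,0,-0.045],[0,0,-0.045],[0,0,-0.03],[0,0,-0.015],[0,0,0]], turn=[0,0,0,0,0,0,0,0])

```text
time: 4.5
tool_pos: [0.4258, -0.2255, 0.073]
tool_rot: [-0.0, -0.064, 0.998, 0.0]
contact_force: [-0.2, -0.2, -0.3]
gripper_width: 0.999
grasp_force: 0.0
```

Call:
play_rows(linear=[[0,0,0],[0,0,0],[0,0,0],[0,0,0],[0,0,0],[0,0,0],[0,0,0],[0,0,0]], turn=[0,0,0,0,0,0,0,0], hand=0.0)

```text
time: 5.5
tool_pos: [0.4261, -0.2265, 0.0739]
tool_rot: [0.0, -0.063, 0.998, -0.0]
contact_force: [-0.4, 1.9, 5.3]
gripper_width: 0.145
grasp_force: 58.6
```

Call:
play_rows(linear=[[0,0,0.01],[0,0,0.02],[0,0,0.03],[0,0,0.03],[0,0,0]], turn=[0,0,0,0,0])

```text
time: 6.12
tool_pos: [0.4272, -0.2276, 0.166]
tool_rot: [0.002, -0.063, 0.998, -0.002]
contact_force: [0.3, -0.4, -0.8]
gripper_width: 0.148
grasp_force: 58.5
```

Call:
play_rows(linear=[[0.011,0.023,0],[0.022,0.046,0],[0.022,0.046,0],[0.022,0.046,0],[0.022,0.046,0],[0.022,0.046,0],[0.011,0.023,0],[0,0,0]], turn=[0,0,0,0,0,0,0,0])

```text
time: 7.12
tool_pos: [0.5571, 0.0509, 0.1611]
tool_rot: [-0.002, -0.065, 0.998, 0.0]
contact_force: [0.4, -0.1, -0.6]
gripper_width: 0.151
grasp_force: 58.6
```

Run:
```python
from h import *
import pickle
s=state();im=grab_frame("wrist");s2=state();b=grab_frame("side");pickle.dump((s,im,b),open('w3.pkl','wb'))
print(s['time'],s['tool_pos'],s['tool_rot'],s['contact_force'],s['gripper_width'])
o=cv2.cvtColor(im,cv2.COLOR_RGB2BGR);bb=cv2.cvtColor(b,cv2.COLOR_RGB2BGR)
x,y=(int(v) for v in proj('wrist',[[.5,.05,.05]],s)[0]);print(x,y,o[max(0,y-80):y+110].shape)
print(proj('side',[[.55,.05,.08]]))
u,v=(int(t) for t in proj('side',[[.55,.05,.1]])[0])
A=cv2.resize(o[100:384,160:360],(400,568),interpolation=cv2.INTER_CUBIC)
B=cv2.resize(bb[v-71:v+71,u-50:u+50],(400,568),interpolation=cv2.INTER_CUBIC);print(u,v)
cv2.imwrite("pics/c3.png",np.hstack([A,B]))
```

```text
7.125 [0.5571 0.0509 0.1611] [-0.0016 -0.0649  0.9979  0.0001] [ 0.4065 -0.0691 -0.5993] 0.1514342695709367
266 120 (190, 512, 3)
[[262.3795 174.8923]]
262 168
```

View pics/c3.png

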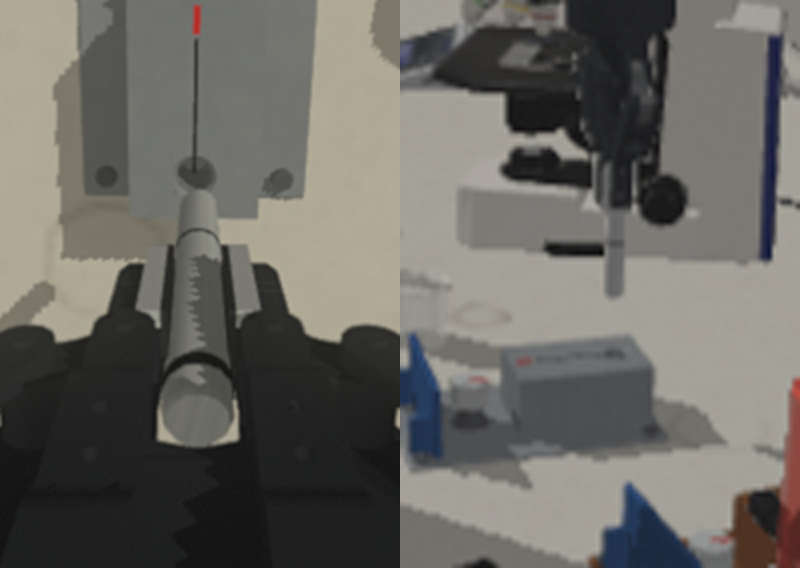

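Composite 3, left (wrist): the hole is at (196,174), the post foot ends at about (198,190) and the post top is at (197,410). Right (side): the post hangs upright above the block.

Run:
```python
from h import *
import pickle
s,im,b=pickle.load(open('w3.pkl','rb'))
w=lambda p,z:world('wrist',np.array(p)/2+[160,100],z,s)
pr=lambda P:(proj('wrist',P,s)-[160,100])*2
print('hole',w([[196,174]],.05),'redline ends',w([[197,6],[197,35]],.05))
zt=.128+s['tool_pos'][2]-.0737;print('top',zt,w([[197,411]],zt))
p=np.array(s['tool_pos'][:2])
print('ring top', w([[163,405],[236,405]],zt))
zf=zt-.12
print('foot edges at zf+10',w([[179,203],[217,203]],zf+.01))
print('pred foot -x edge',pr([[p[0]-.006,p[1],zf]]),pr([[p[0],p[1]-.007,zf+.01],[p[0],p[1]+.007,zf+.01],[p[0],p[1],zt]]))
g=lambda q:np.array(q)/4+[262-50,168-71]
print('side foot',proj('side',[[*p,zf],[*p,zt]]),g([[614-400,295]]), 'side hole',world('side',g([[614-400,354]]),.05))
```

```text
hole [[0.5598 0.0505 0.05  ]] redline ends [[0.4863 0.0413 0.05  ]
 [0.4982 0.0429 0.05  ]]
top 0.21535519149975735 [[0.5564 0.0504 0.2154]]
ring top [[0.556  0.0441 0.2154]
 [0.5542 0.0572 0.2154]]
foot edges at zf+10 [[0.5554 0.0438 0.1054]
 [0.5536 0.0574 0.1054]]
pred foot -x edge [[199.9452 185.8298]] [[178.8142 207.3436]
 [217.0022 212.0517]
 [199.3574 414.0525]]
side foot [[264.86   169.7604]
 [266.0578 129.3679]] [[265.5  170.75]] side hole [[0.5583 0.0405 0.05  ]]
```

Call:
play_rows(linear=[[0.0022,0,-0.01],[0,0,-0.02],[0,0,-0.01],[0,0,-0.005],[0,0,-0.004],[0,0,-0.003],[0,0,0]], turn=[0,0,0,0,0,0,0])

```text
time: 8.1
tool_pos: [0.5601, 0.0496, 0.1114]
tool_rot: [0.0, -0.064, 0.998, -0.0]
contact_force: [-0.2, 0.8, -0.8]
gripper_width: 0.146
grasp_force: 58.6
```

Call:
play_rows(linear=[[0,0,-0.004],[0,0,-0.006],[0,0,-0.006],[0,0,-0.006],[0,0,0]], turn=[0,0,0,0,0])

```text
time: 8.72
tool_pos: [0.5594, 0.0496, 0.0883]
tool_rot: [-0.001, -0.063, 0.998, 0.0]
contact_force: [0.5, -0.0, -1.9]
gripper_width: 0.141
grasp_force: 58.6
```

Call:
play_rows(linear=[[0,0,-0.005],[0,0,-0.005],[0,0,-0.002],[0,0,-0.001],[0,0,-0.001],[0,0,0]], turn=[0,0,0,0,0,0])

```text
time: 9.48
tool_pos: [0.56, 0.0496, 0.0754]
tool_rot: [0.0, -0.064, 0.998, -0.0]
contact_force: [0.1, 1.1, -1.0]
gripper_width: 0.146
grasp_force: 58.6
```

Call:
play_rows(linear=[[0,0,-0.001],[0,0,-0.001],[0,0,-0.001],[0,0,0]], turn=[0,0,0,0])

```text
time: 9.98
tool_pos: [0.5606, 0.0496, 0.0739]
tool_rot: [0.0, -0.064, 0.998, -0.0]
contact_force: [-2.3, -0.7, 7.0]
gripper_width: 0.141
grasp_force: 59.5
```

Call:
play_rows(linear=[[0,0,0],[0,0,0],[0,0,0],[0,0,0],[0,0,0]], turn=[0,0,0,0,0], hand=0.06)

```text
time: 10.6
tool_pos: [0.5599, 0.0495, 0.0722]
tool_rot: [-0.0, -0.063, 0.998, -0.0]
contact_force: [-1.1, -0.5, 0.4]
gripper_width: 0.701
grasp_force: 0.0
```

Call:
play_rows(linear=[[0,0,0.01],[0,0,0.02],[0,0,0.04],[0,0,0.05],[0,0,0.05],[-0.05,-0.006,0],[-0.05,-0.006,0],[0,0,0]], turn=[0,0,0,0,0,0,0,0])

```text
time: 11.6
tool_pos: [0.4579, 0.0376, 0.2436]
tool_rot: [0.001, -0.063, 0.998, -0.0]
contact_force: [0.3, 0.4, -0.1]
gripper_width: 0.7
grasp_force: 0.0
```

Run:
```python
from h import *
import pickle
s=state();im=grab_frame("wrist");b=grab_frame("side");pickle.dump((s,im,b),open('w4.pkl','wb'))
print(s['time'],s['tool_pos'],s['tool_rot'],s['contact_force'],s['gripper_width'])
o=cv2.cvtColor(im,cv2.COLOR_RGB2BGR);bb=cv2.cvtColor(b,cv2.COLOR_RGB2BGR)
print(proj('wrist',[[.4485,.0377,.04],[.4485,.0377,.05]],s))
A=cv2.resize(o[90:374,160:360],(400,568),interpolation=cv2.INTER_CUBIC)
u,v=262,168
B=cv2.resize(bb[v-71:v+71,u-50:u+50],(400,568),interpolation=cv2.INTER_CUBIC)
cv2.imwrite("pics/c4.png",np.hstack([A,B]))
```

```text
11.6 [0.4579 0.0376 0.2436] [ 0.0012 -0.0633  0.998  -0.0002] [ 0.2648  0.3646 -0.1342] 0.6999411954533539
[[259.9333 155.1738]
 [259.9733 156.7048]]
```

View pics/c4.png

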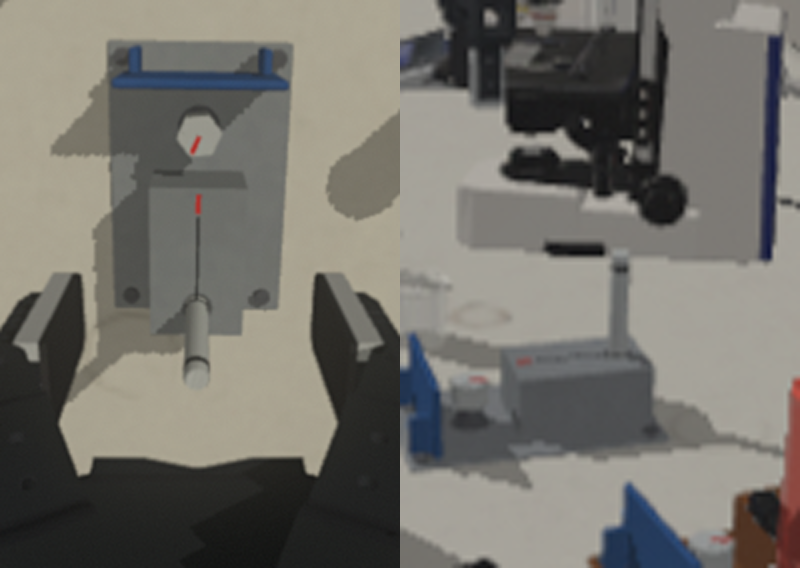

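Composite 4: the post stands upright in the block, foot at (198,300) and top at (197,376). The bolt head is at (199,134) with its red line still clockwise, and the block's line is at (198,204).

Run:
```python
from h import *
import pickle
s,im,b=pickle.load(open('w4.pkl','rb'))
w=lambda p,z:world('wrist',np.array(p)/2+[160,90],z,s)
print('foot',w([[198,303]],.05),'top',w([[197,376]],.128))
print('bolt',w([[199,134]],.04),'red',w([[198,195],[198,213]],.05),'plate',w([[108,42],[291,43],[277,307],[115,305]],.006))
print('hex y',w([[177,133],[222,133]],.04),w([[195,152],[202,137]],.04))
print('bracket top edge',w([[112,82],[288,82]],.06))
g=lambda q:np.array(q)/4+[212,97]
print('side top pred',proj('side',[[.559,.0505,.128]]),g([[620-400,250]]))
print('topcam bolt',world('top',np.array([[370,280]])/2.6+[110,100],.04))
```

```text
foot [[0.558  0.0506 0.05  ]] top [[0.5596 0.0502 0.128 ]]
bolt [[0.4508 0.0375 0.04  ]] red [[0.4861 0.0414 0.05  ]
 [0.4975 0.0428 0.05  ]] plate [[ 0.4053 -0.0269  0.006 ]
 [ 0.3911  0.0892  0.006 ]
 [ 0.5765  0.1111  0.006 ]
 [ 0.5898 -0.0062  0.006 ]]
hex y [[0.4519 0.0242 0.04  ]
 [0.4484 0.0512 0.04  ]] [[0.4621 0.0365 0.04  ]
 [0.4524 0.0395 0.04  ]]
bracket top edge [[ 0.424  -0.015   0.06  ]
 [ 0.4115  0.0824  0.06  ]]
side top pred [[265.8696 159.1686]] [[267.  159.5]]
topcam bolt [[0.4507 0.0343 0.04  ]]
```

The post is fully seated: its top in the side view matches 128 mm. I get the bolt at (0.4507, 0.0372) and the fixture yaw at 6.8°, so I turn the tool −23.3° and descend in two stages.

Call:
play_rows(linear=[[-0.007,0,-0.02],[0,0,-0.04],[0,0,-0.04],[0,0,-0.03],[0,0,-0.01],[0,0,0],[0,0,0]], turn=[-7.8,-7.8,-7.7,0,0,0,0], hand=0.044)

```text
time: 12.58
tool_pos: [0.4545, 0.0375, 0.1041]
tool_rot: [0.001, 0.139, 0.99, 0.0]
contact_force: [0.7, 0.2, -0.2]
gripper_width: 0.517
grasp_force: 0.0
```

Run:
```python
from h import *
import pickle
s=state();im=grab_frame("wrist");pickle.dump((s,im),open('w5.pkl','wb'))
print(s['time'],s['tool_pos'],s['tool_rot'],s['contact_force'],s['gripper_width'])
print(proj('wrist',[[.4507,.0372,.04]],s))
o=cv2.cvtColor(im,cv2.COLOR_RGB2BGR)
cv2.imwrite("pics/c5.png",cv2.resize(o[80:320,140:400],None,fx=2.5,fy=2.5,interpolation=cv2.INTER_CUBIC))
```

```text
12.575 [0.4545 0.0375 0.1041] [0.0015 0.1393 0.9903 0.0001] [ 0.6666  0.1555 -0.1908] 0.5169773204806751
[[257.6373 195.7979]]
```

View pics/c5.png

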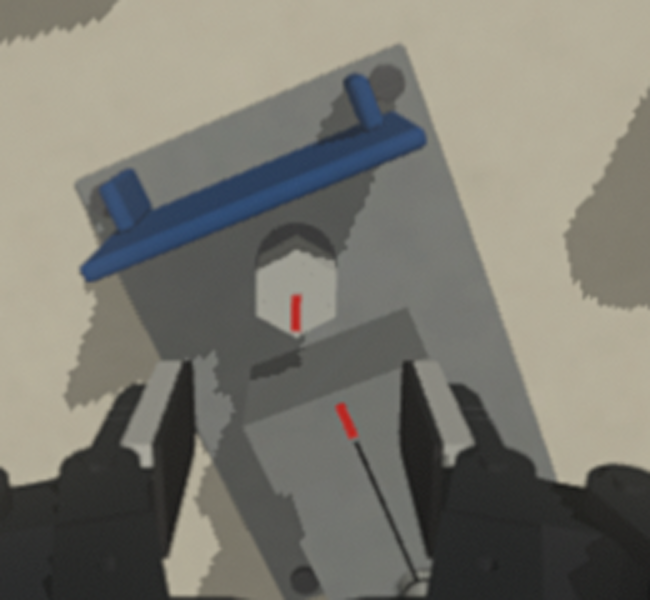

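Crop 5: the hex head is centred at (296,294) with two flats vertical at x=256 and 336, between the pads (188 and 403). The yaw is aligned, and a −2.5 mm x correction is needed before going down.

Call:
play_rows(linear=[[-0.0025,0,-0.01],[0,0,-0.025],[0,0,-0.025],[0,0,-0.015],[0,0,-0.01],[0,0,-0.005],[0,0,-0.001],[0,0,0]], turn=[0,0,0,0,0,0,0,0])

```text
time: 13.62
tool_pos: [0.4518, 0.0374, 0.0125]
tool_rot: [0.001, 0.139, 0.99, 0.0]
contact_force: [0.2, -0.4, 3.4]
gripper_width: 0.515
grasp_force: 0.0
```

Call:
play_rows(linear=[[0,0,0],[0,0,0],[0,0,0],[0,0,0],[0,0,0],[0,0,0]], turn=[0,0,0,0,0,0], hand=0.0)

```text
time: 14.38
tool_pos: [0.4511, 0.038, 0.012]
tool_rot: [0.001, 0.139, 0.99, 0.001]
contact_force: [-0.1, 2.3, 5.7]
gripper_width: 0.269
grasp_force: 59.1
```

Gripped, reading about 23 mm against 24 mm across flats. Now I turn it anticlockwise about 22.8°.

Call:
play_rows(linear=[[0,0,0],[0,0,0],[0,0,0],[0,0,0],[0,0,0],[0,0,0],[0,0,0],[0,0,0]], turn=[2.8,4,4,4,4,4,0,0])

```text
time: 15.38
tool_pos: [0.4511, 0.0373, 0.012]
tool_rot: [0.0, -0.059, 0.998, -0.0]
contact_force: [-0.3, -0.8, 5.2]
gripper_width: 0.27
grasp_force: 59.1
```

Run:
```python
from h import *
import pickle
s=state();im=grab_frame("wrist");pickle.dump((s,im),open('w6.pkl','wb'))
q=s['tool_rot'];y=q2R(q)[:,1];print(s['time'],s['tool_pos'],np.degrees(np.arctan2(y[1],y[0])),s['contact_force'],s['ft_torque'],s['gripper_width'])
c=proj('wrist',[[.451,.0374,.04]],s)[0];print(c)
o=cv2.cvtColor(im,cv2.COLOR_RGB2BGR);x,y=int(c[0])-60,int(c[1])-60;print(x,y)
cv2.imwrite("pics/c6.png",cv2.resize(o[y:y+120,x:x+130],None,fx=5,fy=5,interpolation=cv2.INTER_CUBIC))
```

```text
15.375 [0.4511 0.0373 0.012 ] 96.77852509876786 [-0.3252 -0.7576  5.2267] [ 0.026   0.1238 -0.0435] 0.2698909646349465
[259.5795 267.9913]
199 207
```

View pics/c6.png

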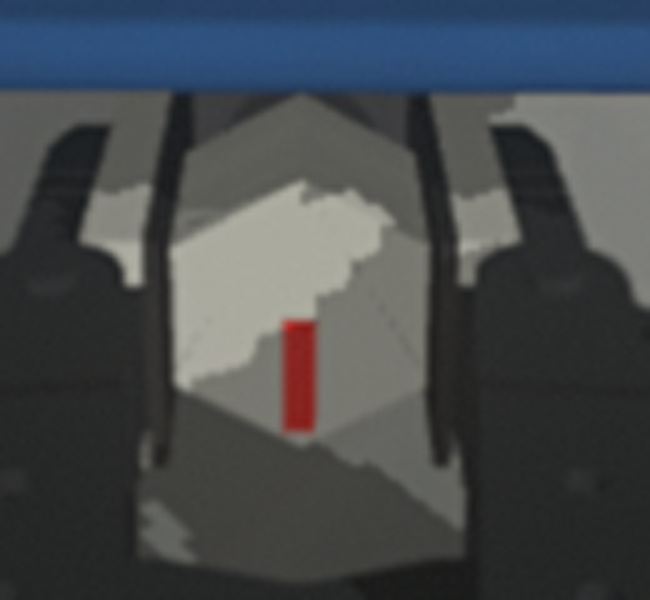

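Crop 6: the hex is gripped squarely on its flats. Its red line is vertical in the picture from (300,320) to (300,430), while the block's line is hidden by the hand. I check the angle against the block line measured in earlier frames.

Run:
```python
from h import *
import pickle
def red(im):
    h=cv2.cvtColor(im,cv2.COLOR_RGB2HSV);return ((h[...,0]<8)|(h[...,0]>172))&(h[...,1]>140)&(h[...,2]>80)
def ang(f,z,guess):
    d=pickle.load(open(f,'rb'));s,im=d[0],d[1]
    n,l,st,c=cv2.connectedComponentsWithStats(red(im).astype('uint8'))
    g=proj('wrist',[guess],s)[0];i=1+np.argmin(np.hypot(*(c[1:]-g).T))
    ys,xs=np.nonzero(l==i);P=world('wrist',np.c_[xs,ys],z,s)[:,:2]
    v=np.linalg.svd(P-P.mean(0))[2][0];v*=np.sign(v[0]);return len(xs),P.mean(0),np.degrees(np.arctan2(v[1],v[0]))
for f in('w1.pkl','w3.pkl','w4.pkl','w5.pkl'):print(f,'block',ang(f,.05,[.492,.042,.05]))
for f in('w1.pkl','w4.pkl','w5.pkl','w6.pkl'):print(f,'bolt',ang(f,.04,[.458,.037,.04]))
def L(f,p,q):
    s=pickle.load(open(f,'rb'))[0];a,b=world('wrist',[p,q],.05,s);d=b-a;return np.degrees(np.arctan2(d[1],d[0]))
print(L('w1.pkl',[205+228/4,140+322/4],[205+229/4,140+484/4]),L('w3.pkl',[160+197/2,103],[160+196/2,187]),L('w4.pkl',[160+198.5/2,90+195/2],[160+198/2,90+290/2]),L('w5.pkl',[140+340/2.5,80+405/2.5],[140+413/2.5,80+575/2.5]))
```

```text
w1.pkl block (14, array([0.4915, 0.0416]), np.float64(7.14412384232285))
w3.pkl block (42, array([0.4917, 0.0416]), np.float64(7.446320478332422))
w4.pkl block (18, array([0.4919, 0.0415]), np.float64(7.292503998544799))
w5.pkl block (49, array([0.4917, 0.042 ]), np.float64(6.5100226865404585))
w1.pkl bolt (8, array([0.4574, 0.0354]), np.float64(-16.299111208822115))
w4.pkl bolt (14, array([0.4573, 0.0356]), np.float64(-16.114111726866728))
w5.pkl bolt (41, array([0.4575, 0.0359]), np.float64(-16.58853051385412))
w6.pkl bolt (126, array([0.4583, 0.0378]), np.float64(6.694235462486136))
7.4947097438893735 7.118295985043102 7.046789977709814 6.040973663599214
```

The bolt line is at 6.7° and the block line at about 6.9°, so they agree to well within a degree. I'm handing in while still gripping.

Run:
```python
from plant import *
s=state();print(s['time'],s['grasp_force'],s['gripper_width'])
print(job_done())
```

```text
15.425 59.107409357093275 0.26286116867457293
the job is handed in; nothing more can be done
None
```

The job is handed in, though no verdict was shown: the post is fully down in the clamp and released, and the bolt is held with its red line at 6.7° against about 6.9° for the block's line.

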